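# Load a ceramic plate and lay the straightedge against it

### The job

Take the small dropper bottle off the loading bed and stand it upright on the bench, then load the long ceramic test plate for marking out: slide one end into the pocket on the bed, fully home against its stop. Then lay the straightedge flat on the wide, bare side of the bed with one long edge flush against the side of the plate over the straightedge's whole length. Let go of everything, do not tip the bottle, and leave the other things on the bench undisturbed.

Things in the scene. Friction and masses are not known exactly. Their poses are not given: they have to be found in the camera images.
- bed: fixed dark steel slab (the loading bed), 250 (x) x 150 (y) x 12 thick; origin at the centre of its underside on the bench. An aluminium pocket stands on its +x end; the wide bare side lies at +y, and the strip on the other side of a loaded plate is only 25 wide
- mouth (a point): the pocket's mouth, on the slot's axis and the bed's top face: (50, -25, 12) in the bed frame, axes as the bed's. The slot is roofed, runs from here 50 along +x, is 53 wide and 16 high; flared side guides start 10 before the mouth. Outside, the pocket is 77 wide and its roof is 33 above the bench
- land (a point): middle of the wide bare side, on the bed's top face: (-30, 30, 12) in the bed frame, axes as the bed's. The bare strip runs from y = 0 to 60 in the bed frame, bounded by two steel studs, 14 across and 12 high, at (-90, 67) and (20, 67) in the bed frame
- stop (a point): on the bed's top face (12 above the bench) at the foot of the pocket's back wall, on the slot's axis, at (100, -25) in the bed frame; axes as the bed's. The plate's leading end stops here
- plate: long white ceramic test plate, 190 (x) x 50 (y) x 12 thick, about 0.26 kg, lying flat; origin at the centre of its underside; either end may go first
- dropper_bottle: small amber dropper bottle with black cap, 44 mm across, 85 tall, about 0.12 kg, standing upright on the bed where the plate must go; origin at the centre of its underside, z axis up
- straightedge: steel straightedge, a bar 120 (x) x 36 (y) x 8 thick with a black grip rib standing on it, 70 (x) x 14 (y), from 8 to 38 above its underside; about 0.22 kg; origin at the centre of its underside; both long edges are true
- edge_a (a point): middle of the straightedge's +x end, on its underside: (60, 0, 0) in its frame
- edge_b (a point): middle of the straightedge's -x end, on its underside: (-60, 0, 0) in its frame
- weighing_jar: clear glass jar with grey lid, 50 mm across, 60 tall, upright near the plate; bystander, leave alone; origin at the centre of its underside
- beaker: clear glass beaker, 56 mm across, 70 tall, upright near the straightedge; bystander, leave alone; origin at the centre of its underside
- amber_bottle: amber reagent bottle with white cap, 72 mm across, 180 tall; bystander, leave alone; origin at the centre of its underside
- white_jar: white jar with blue lid, 70 mm across, 110 tall; bystander, leave alone; origin at the centre of its underside
- offcut: short white ceramic offcut, 80 x 50 x 12, lying flat; not the long plate; bystander, leave alone; origin at the centre of its underside
- spatula: spatula 180 long, lying flat; its origin is under its middle; bystander, leave alone

How it is judged:
On the way, in this order (a step that is already met when the one before it is completed fails the run):
1. the dropper bottle stands upright on the bench, off the bed (height (world z) of dropper_bottle between -0.004 and 0.004 m and angle between dropper_bottle's own z axis and vertical below 0.1 rad), for 0.2 s.
2. the plate lies fully home in the pocket (all of step 1 and x of plate in the frame of stop between -0.1 and -0.092 m and y of plate in the frame of stop between -0.005 and 0.005 m and z of plate in the frame of stop between -0.003 and 0.003 m and angle between the x axis of plate and the x axis of bed, either way round below 0.09 rad), for 0.2 s.
3. the straightedge lies flat on the bed, flush along the plate (all of step 2 and ((y of edge_a in the frame of plate between 0.04 and 0.0455 m and y of edge_b in the frame of plate between 0.04 and 0.0455 m) or (y of edge_a in the frame of plate between -0.0455 and -0.04 m and y of edge_b in the frame of plate between -0.0455 and -0.04 m)) and y of straightedge in the frame of bed above 0 m and x of edge_a in the frame of stop between -0.207 and -0.05 m and z of edge_a in the frame of bed between 0.009 and 0.015 m and x of edge_b in the frame of stop between -0.207 and -0.05 m and z of edge_b in the frame of bed between 0.009 and 0.015 m and angle between straightedge's own z axis and vertical below 0.06 rad), for 0.2 s.
At the end, for the whole second after the job is handed in: Bottle upright on the bench. Plate flat in the pocket, within 5 mm of the stop, 5 mm and 0.09 rad of the slot's axis. Straightedge flat on the bed's wide (+y) side, gap to the plate under 2.5 mm at both its ends, neither end over 17 mm past the plate's outer end. All at rest (all of step 3 and linear speed of each of plate, straightedge, dropper_bottle below 0.01 m/s and angular speed of each of plate, straightedge, dropper_bottle below 0.05 rad/s); the robot touches nothing.
It fails at once if a bystander is shifted by more than 30 mm (distance of any of weighing_jar, beaker, amber_bottle, white_jar, offcut, spatula from where it was at the start of the episode above 0.03 m).
It fails at once if the dropper bottle or an upright bystander is tipped (angle between any of dropper_bottle, weighing_jar, beaker, amber_bottle, white_jar's own z axis and vertical above 0.35 rad).
It also fails if it takes over 70 s, if anything falls off the work surface, if the arm or the gripper's body presses on something with over 40 N, if the wrist force passes 120 N, or if a joint passes its speed limit or range.

### The arm

A 7-joint arm with a two-finger parallel gripper is mounted at the origin on the work surface. World frame = base frame: x ahead of the robot, y to its left, z up, the work surface at z = 0. Lengths are in m, angles in rad, forces in N, time in s.
With the tool pointing down it reaches from about 0.425 to 0.925 m from the base axis. Payload 6.8 kg.
Tool frame: the origin (TCP) lies on the centre line of the jaws, within the pads' length; the fingertips stand 14 mm ahead of it and the grasp point (between the pads) lies 5 mm behind it; z points along the fingers, y is the line along which they close (so a half turn about z gives the same grasp; the last joint's range is limited). The gripper opens to 85 mm and grips with 20 to 120 N. Pads are 22 mm wide; open, the fingers measure 114 mm over their backs; the gripper's body (76 mm by 85 mm) begins 54 mm behind the grasp point. The pads swing forward as they close: fully open they stand 13 mm farther back than shut.
Start: joints at [1.175, 0.477, 0.022, 1.555, -0.011, 1.109, -0.083], TCP at [0.192, -0.647, 0.245] pointing down, gripper open.
Joint ranges: [-2.96, 2.96], [-0.34, 2.1], [-1.41, 1.46], [0.24, 2.44], [-1.37, 4.51], [0.17, 1.92], [-2.96, 2.96]. Speed limits (rad/s): [2.39, 2.39, 3.14, 3.14, 3.14, 3.14, 3.14].

### API

Orientations are given as a unit quaternion [w, x, y, z].
In Python, from workcell import env gives the robot as it stands.
- The arm moves only by the shell command python3 -m jog 'ROWS' [FORCE]. ROWS is JSON, a list of rows, each an object of numbers: "x", "y", "z": the shift along the tool's x, y, z in m; "spin": the turn about the tool's z in degrees; "fingers": the closure, from 0 (fully open) to 1 (shut). A call has 1 to 10 rows; each row shifts and turns the commanded pose from where the row before left it, along the tool's axes as they then stand; what a row does not reach is not made up. A row lasts 1/12 s, in which the tool goes at most 41.7 mm and 7.16 degrees, less where a joint would pass 70% of its speed; a pose out of reach is approached as far as the arm can. A call is refused whole if a number of a shift passes 0.0417 or a number of a turn 7.16, either way. A call with a gripper value outside its range is refused whole. The fingers move at their own pace and stop on an object; FORCE is the grip in N (left out, the last holds). Time passes only in rows, so rows that do not move let the fingers close. It gives the time, the measured TCP pose, the force, the opening and the grip force at its end, in the units of the state.
- env.observe(): the state, without advancing time (a new reading comes with each control period).
- env.read_camera(name): name is "side" or "top" or "wrist"; returns a dict with "color" (480x640x3 uint8, red, green, blue), "z_map" (480x640 float32, m along the optical axis (not along the pixel's ray), 0 where there is no reading), "fx", "fy", "cx", "cy" (pixels), "rvec" (rotation vector, rad) and "tvec" (3), from world to camera coordinates, as OpenCV has them. Camera axes: x right, y down, z forward; pixel columns grow to the right and rows downward; lengths in m; the calibration is good to about 2 mm. A picture is of the moment at which its call begins.
- env.close_job(): hands the job in; it is judged then, once.
The state is a dict: "time": time; "joint_pos": joint angles; "qd": joint speeds; "tau": joint torques, N m; "position": TCP position; "tcp_rot": TCP orientation; "wrist_force": force on the tool from outside, world axes, zero at the start; "torque": the same for the moment, N m; "finger_gap": finger opening in m; "finger_force": force on a finger pad.
Only numpy, scipy, OpenCV 4.12 (cv2) and the standard library are available. Lean on these libraries where they do the work, as an engineer would, in place of code of your own. Each camera call takes 0.05 s, during which the arm holds its last target. There are 200 camera calls.

## Working session

There is one attempt and no reset: what is moved stays moved. The work goes in short steps, Python scripts to look and compute and a shell command to move; the robot and the scene stay as the last step left them, time stands still between calls to the robot, and variables do not carry over. Pictures are saved under pics/ and viewed, at most 10 in all, crops included, and the job is handed in when it is done.

```bash
ls; mkdir -p pics; cat > h.py <<'E'
import numpy as np, cv2
from workcell import env
def cam(n):
    c=env.read_camera(n); R=cv2.Rodrigues(np.array(c['rvec'],float))[0]; t=np.array(c['tvec'],float).ravel()
    return c,R,t
def cloud(c,R,t):
    v,u=np.mgrid[0:480,0:640]; z=c['z_map']
    p=np.stack([(u-c['cx'])/c['fx']*z,(v-c['cy'])/c['fy']*z,z],-1)
    P=(p-t)@R; P[z==0]=np.nan
    return P
def ray(c,R,t,uv,h):
    uv=np.atleast_2d(np.array(uv,float)); d=np.c_[(uv[:,0]-c['cx'])/c['fx'],(uv[:,1]-c['cy'])/c['fy'],np.ones(len(uv))]@R
    o=-R.T@t; return o+d*((h-o[2])/d[:,2])[:,None]
def save(n,im): cv2.imwrite('pics/'+n,im[...,::-1])
E
python3 - <<'E'
from h import *
s=env.observe(); print(s)
for n in ('top','side'):
    c,R,t=cam(n); save(n+'0.png',c['color']); print(n,-R.T@t,R[2],c['fx'])
    np.savez(n+'0.npz',P=cloud(c,R,t),color=c['color'])
E
```

```text
pics
{'time': 0.0, 'joint_pos': array([ 1.17489317,  0.47781579,  0.02232854,  1.55647391, -0.01149496,
        1.1092856 , -0.08308543]), 'qd': array([ 2.87663320e-04,  2.69014576e-04,  9.44022099e-04, -1.11173148e-03,
        6.61979198e-05, -9.18571665e-05, -9.52189313e-04]), 'tau': array([-8.43257221e-04, -5.96445465e+01,  1.60794664e+00, -2.81196481e+01,
        1.26046519e-02,  9.39540449e-03, -1.49475005e-05]), 'position': array([ 0.19142488, -0.64668767,  0.24430547]), 'tcp_rot': array([-9.05257909e-04,  9.89660145e-01,  1.43429206e-01, -2.00941877e-04]), 'wrist_force': array([-0.14059154,  0.19563768, -0.60781969]), 'torque': array([-0.03214704,  0.02169905, -0.0152024 ]), 'finger_force': 0.0, 'finger_gap': 0.08573989022639548}
top [0.40943952 0.01193407 1.25255011] [ 0.09795974  0.00231407 -0.99518769] 528.9314539297819
side [0.26741415 0.60116901 0.79178177] [ 0.26457885 -0.57707831 -0.77264394] 464.00938550021715
```

View pics/top0.png

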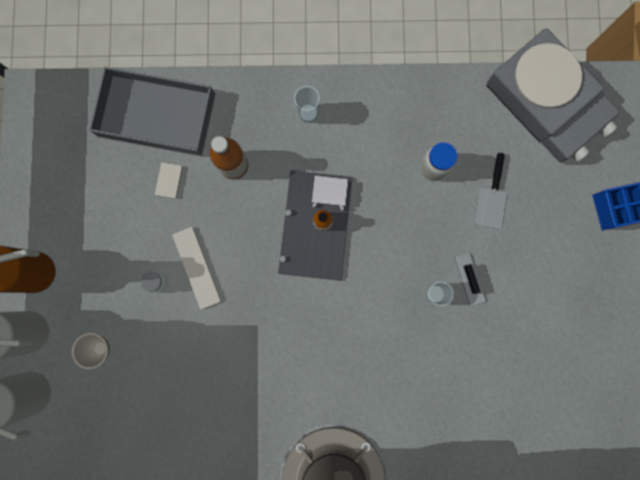

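View pics/side0.png

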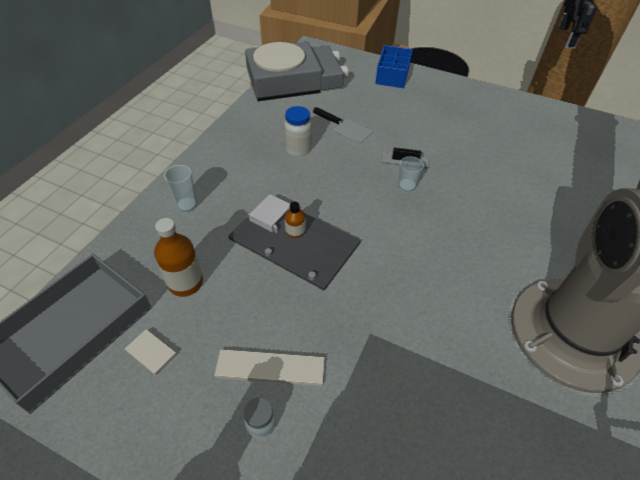

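Top view: bed at about (315,225), pocket (330,190) at its far end, bottle (323,218), studs at (290,212) and (284,259). Plate is at (197,268), weighing jar (152,281), straightedge (473,278) and beaker (440,293). Image up is world +x and image left is +y.

```bash
cat > meas.py <<'E'
from h import *
def rect(P,m):
    n,l,st,_=cv2.connectedComponentsWithStats(m.astype(np.uint8))
    k=1+np.argmax(st[1:,4]); q=P[l==k]
    r=cv2.minAreaRect((q[:,:2]*1000).astype(np.float32)); b=cv2.boxPoints(r)
    e=[b[1]-b[0],b[2]-b[1]]; L=[np.hypot(*x) for x in e]; i=int(np.argmax(L))
    a=np.degrees(np.arctan2(e[i][1],e[i][0]))%180
    return np.round(r[0],1),np.round([max(L),min(L)],1),round(float(a if a<=90 else a-180),2),len(q),np.round(np.median(q[:,2])*1000,1)
def win(u0,u1,v0,v1):
    m=np.zeros((480,640),bool); m[v0:v1,u0:u1]=1; return m
E
python3 - <<'E'
from meas import *
d=np.load('top0.npz'); P=d['P']; c=d['color'].astype(int); Z=P[...,2]; g=c.sum(2)/3
print('bench z',np.nanmedian(Z[300:320,300:400]), 'cols',c[250,315],c[270,200],c[185,330],c[260,465],c[288,479])
for n,w,lo,hi in [('bed',win(270,360,165,285),.006,.05),('bedtop',win(270,360,165,285),.006,.018),('pocket',win(300,360,165,210),.024,.045),('plate',win(165,230,220,315),.006,.03),
 ('bar',win(455,492,245,310),.004,.06),('rib',win(455,492,245,310),.025,.06),('bottlecap',win(305,345,200,240),.06,.12),('stud1',win(280,297,205,220),.018,.04),('stud2',win(275,292,250,268),.018,.04),
 ('jar',win(135,170,265,295),.04,.08),('beaker',win(420,456,275,310),.03,.1)]:
    m=w&(Z>lo)&(Z<hi)
    if m.sum()>3: print(n,*rect(P,m))
    else: print(n,'none')
for n,(u0,u1,v0,v1),f in [('plate',(165,230,220,315),lambda x:x>150),('bed',(270,360,165,285),lambda x:x<85),('bar',(450,492,245,310),lambda x:x>135),('rib',(455,492,245,310),lambda x:x<40)]:
    print(n,'color',rect(P,win(u0,u1,v0,v1)&f(g)&np.isfinite(Z)))
E
```

```text
bench z 0.0006812302895802729 cols [71 72 78] [132 130 122] [172 170 175] [131 137 138] [60 62 63]
bed [583.4  33.7] [250.6 154.2] -6.93 6277 12.8
bedtop [583.4  33.7] [250.6 154.2] -6.93 5252 12.2
pocket [ 6.557e+02 -1.000e-01] [77. 72.] 83.28 886 33.0
plate [484.1 315.2] [192.5  52.6] 21.36 1751 12.0
bar [ 449.5 -328.2] [126.9  41.1] 17.01 812 10.2
rib [ 450.4 -327.2] [69.8 16.2] 16.62 230 37.8
bottlecap [588.6  16.6] [42.5 41. ] 69.68 279 73.0
stud1 [610.4  98.4] [12.1 12.1] 4.29 29 22.3
stud2 [501.5 110.6] [12.1 11.8] -3.26 28 23.4
jar [450.8 405.4] [43.3 42.9] 2.57 339 59.9
beaker [ 417.1 -245.1] [54.3 54. ] -51.4 269 63.1
plate color (array([483.9, 317.4]), array([188.3,  52.3], dtype=float32), 21.07, 1308, np.float64(12.0))
bed color (array([586.5,  30.2]), array([258.4, 160.1], dtype=float32), -5.61, 5533, np.float64(12.3))
bar color (array([ 475.9, -318.2]), array([59.5, 29.2], dtype=float32), 13.03, 124, np.float64(8.9))
rib color (array([ 449.4, -325.8]), array([64. , 13.3], dtype=float32), 15.2, 204, np.float64(37.4))
```

```bash
python3 - <<'E'
import cv2,numpy as np
a=cv2.imread('pics/top0.png'); A=cv2.resize(a[160:310,270:360],None,fx=4,fy=4,interpolation=2)
B=cv2.resize(a[235:315,425:500],None,fx=5,fy=5,interpolation=2); 
o=np.zeros((600,750,3),np.uint8); o[:600,:360]=A; o[:400,370:745]=B; cv2.imwrite('pics/crop.png',o)
E
```

```text
(no output)
```

View pics/crop.png

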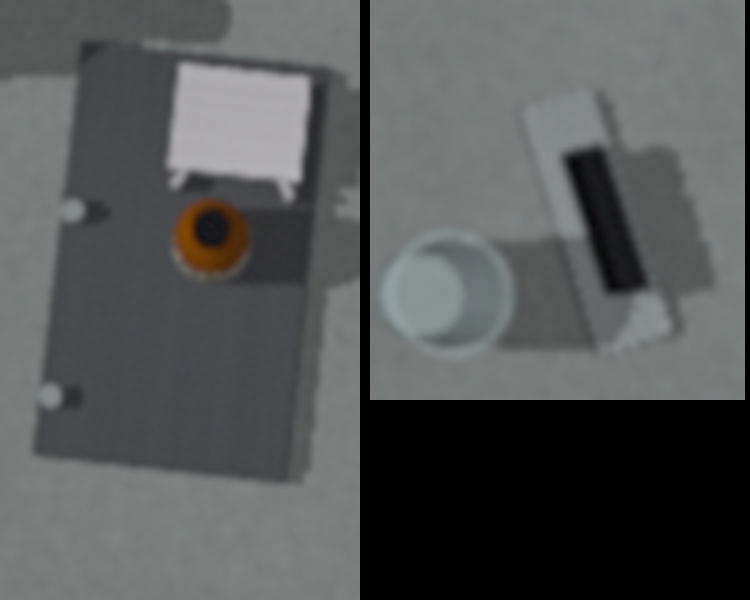

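Crop: bed left with bottle (210,235) in front of the flared mouth; straightedge with rib running about 16° with beaker to its left. The stud and pocket positions fit the bed fit (583.4, 33.7, about -6.7°).

```bash
cat > go.py <<'E'
import sys
from h import *
# target x y z (mm) yaw(deg of tool x) -> spin, then shift in tool axes after spin
x,y,z,w=map(float,sys.argv[1:5]); s=env.observe()
q=s['tcp_rot']; from scipy.spatial.transform import Rotation as Ro
M=Ro.from_quat(np.r_[q[1:],q[0]]).as_matrix(); yaw=np.degrees(np.arctan2(M[1,0],M[0,0]))
d=np.array([x,y,z])-s['position']*1000; a=np.radians(w); c,sn=np.cos(a),np.sin(a)
print('t',round(s['time'],2),'pos',np.round(s['position']*1000,1),'yaw',round(yaw,2),'tilt',np.round(M[:2,2],4))
print('spin',round((yaw-w+180)%360-180,2),'x',round(d[0]*c+d[1]*sn,1),'y',round(d[0]*sn-d[1]*c,1),'z',round(-d[2],1))
E
python3 - <<'E'
from meas import *
d=np.load('top0.npz'); P=d['P']; Z=P[...,2]; c=d['color'].astype(int)
w=win(305,345,200,240)
for lo,hi in ((.085,.12),(.06,.085),(.03,.06)):
    m=w&(Z>lo)&(Z<hi); q=P[m]*1000; print(lo,len(q),q.min(0).round(1),q.max(0).round(1),np.median(q,0).round(1))
d=np.load('side0.npz'); P=d['P']; Z=P[...,2]; w=win(275,312,198,242)
for lo,hi in ((.085,.12),(.04,.065)):
    m=w&(Z>lo)&(Z<hi); q=P[m]*1000; print('side',lo,len(q),q.min(0).round(1),q.max(0).round(1),np.median(q,0).round(1))
for n,w in (('jar',win(270,320,100,160)),('amb',win(150,210,215,300))):
    m=w&(Z>.02); q=P[m]*1000; print(n,q.min(0).round(),q.max(0).round())
E
python3 go.py 588 15 250 -6.7
```

```text
0.085 76 [578.5   6.1  86.5] [598.4  25.9 105.9] [588.7  17.1  97.1]
0.06 203 [567.1  -3.3  60.7] [609.7  37.8  83.7] [583.5  15.2  70.6]
0.03 149 [567.1 -34.5  30.3] [637.3  40.2  60. ] [631.8   3.   33.8]
side 0.085 100 [579.7   6.7  85.7] [601.   28.7 101.3] [589.4  20.7  96.6]
side 0.04 175 [568.1   6.1  40.1] [609.9  40.3  64.9] [580.5  34.1  53.3]
jar [ 686. -411.   20.] [ 753. -213.  115.]
amb [695. 198.  20.] [765. 267. 184.]
t 0.1 pos [ 191.5 -646.7  244.4] yaw 16.49 tilt [-0.0006  0.0016]
spin 23.19 x 316.6 y -703.5 z -5.6
```

```bash
python3 -m jog '[{"spin":5.8},{"spin":5.8},{"spin":5.8},{"spin":5.8},{"x":0.0167,"y":-0.037},{"x":0.0167,"y":-0.037},{"x":0.0167,"y":-0.037},{"x":0.0167,"y":-0.037},{"x":0.0167,"y":-0.037},{"x":0.0167,"y":-0.037}]' 30; python3 -m jog '[{"x":0.0167,"y":-0.037},{"x":0.0167,"y":-0.037},{"x":0.0167,"y":-0.037},{"x":0.0167,"y":-0.037},{"x":0.0167,"y":-0.037},{"x":0.0167,"y":-0.037},{"x":0.0167,"y":-0.037},{"x":0.0167,"y":-0.037},{"x":0.0167,"y":-0.037},{"x":0.0167,"y":-0.037}]'; python3 go.py 588.7 17 140 -6.7
```

```text
t 0.1 pos [ 191.5 -646.7  244.4] yaw 16.49 tilt [-0.0006  0.0016]
spin 23.19 x 317.1 y -705.6 z 104.4$[0]: bad value
$[0]: bad value
```

```bash
python3 -m jog '[{"x":0,"y":0,"z":0,"spin":5.8,"fingers":0},{"x":0,"y":0,"z":0,"spin":5.8,"fingers":0},{"x":0,"y":0,"z":0,"spin":5.8,"fingers":0},{"x":0,"y":0,"z":0,"spin":5.8,"fingers":0}]' 30; python3 go.py 588.7 17 140 -6.7
```

```text
time: 0.43
position: [0.1915, -0.6469, 0.2447]
tcp_rot: [-0.0, 0.998, -0.061, -0.0]
wrist_force: [0.8, 0.2, 0.4]
finger_gap: 0.0851
finger_force: 0.0
t 0.43 pos [ 191.5 -646.9  244.7] yaw -7.0 tilt [-0.0003  0.001 ]
spin -0.3 x 317.0 y -705.7 z 104.7
```

```bash
python3 -m jog '[{"x":0.0167,"y":-0.037,"z":0,"spin":0,"fingers":0},{"x":0.0167,"y":-0.037,"z":0,"spin":0,"fingers":0},{"x":0.0167,"y":-0.037,"z":0,"spin":0,"fingers":0},{"x":0.0167,"y":-0.037,"z":0,"spin":0,"fingers":0},{"x":0.0167,"y":-0.037,"z":0,"spin":0,"fingers":0},{"x":0.0167,"y":-0.037,"z":0,"spin":0,"fingers":0},{"x":0.0167,"y":-0.037,"z":0,"spin":0,"fingers":0},{"x":0.0167,"y":-0.037,"z":0,"spin":0,"fingers":0},{"x":0.0167,"y":-0.037,"z":0,"spin":0,"fingers":0}]' >/dev/null; python3 -m jog '[{"x":0.0167,"y":-0.037,"z":0,"spin":0,"fingers":0},{"x":0.0167,"y":-0.037,"z":0,"spin":0,"fingers":0},{"x":0.0167,"y":-0.037,"z":0,"spin":0,"fingers":0},{"x":0.0167,"y":-0.037,"z":0,"spin":0,"fingers":0},{"x":0.0167,"y":-0.037,"z":0,"spin":0,"fingers":0},{"x":0.0167,"y":-0.037,"z":0,"spin":0,"fingers":0},{"x":0.0167,"y":-0.037,"z":0,"spin":0,"fingers":0},{"x":0.0167,"y":-0.037,"z":0,"spin":0,"fingers":0},{"x":0.0167,"y":-0.037,"z":0,"spin":0,"fingers":0},{"x":0,"y":0,"z":0,"spin":0,"fingers":0}]' ; python3 go.py 588.7 17 50 -6.7
```

```text
time: 2.02
position: [0.5709, -0.0112, 0.2453]
tcp_rot: [-0.003, 0.999, -0.053, 0.001]
wrist_force: [0.3, 0.3, 1.0]
finger_gap: 0.0853
finger_force: 0.0
t 2.02 pos [570.9 -11.2 245.3] yaw -6.08 tilt [0.0022 0.0053]
spin 0.62 x 14.4 y -30.1 z 195.3
```

```bash
python3 -m jog '[{"x":0.0144,"y":-0.03,"z":0,"spin":0.6,"fingers":0},{"x":0,"y":0,"z":0.0,"spin":0,"fingers":0},{"x":0,"y":0,"z":0.035,"spin":0,"fingers":0},{"x":0,"y":0,"z":0.035,"spin":0,"fingers":0},{"x":0,"y":0,"z":0.035,"spin":0,"fingers":0},{"x":0,"y":0,"z":0,"spin":0,"fingers":0}]'; python3 go.py 588.7 17 50 -6.7
```

```text
time: 2.52
position: [0.5807, 0.0064, 0.1336]
tcp_rot: [0.001, 0.998, -0.064, -0.006]
wrist_force: [-2.5, -0.7, -0.0]
finger_gap: 0.0856
finger_force: 0.0
t 2.52 pos [580.7   6.4 133.6] yaw -7.29 tilt [-0.0121 -0.0009]
spin -0.59 x 6.7 y -11.5 z 83.6
```

```bash
python3 -m jog '[{"x":0.0067,"y":-0.0115,"z":0,"spin":0,"fingers":0},{"x":0,"y":0,"z":0,"spin":0,"fingers":0},{"x":0,"y":0,"z":0,"spin":0,"fingers":0}]'; python3 go.py 588.7 17 50 -6.7
```

```text
time: 2.77
position: [0.5959, 0.0191, 0.1427]
tcp_rot: [-0.001, 0.998, -0.063, 0.002]
wrist_force: [0.9, -0.2, -0.6]
finger_gap: 0.0855
finger_force: 0.0
t 2.77 pos [595.9  19.1 142.7] yaw -7.23 tilt [0.004  0.0011]
spin -0.53 x -6.9 y 2.9 z 92.7
```

```bash
python3 -m jog '[{"x":-0.0069,"y":0.003,"z":0.02,"spin":-0.5,"fingers":0},{"x":0,"y":0,"z":0.025,"spin":0,"fingers":0},{"x":0,"y":0,"z":0.025,"spin":0,"fingers":0},{"x":0,"y":0,"z":0.02,"spin":0,"fingers":0},{"x":0,"y":0,"z":0,"spin":0,"fingers":0},{"x":0,"y":0,"z":0,"spin":0,"fingers":0},{"x":0,"y":0,"z":0,"spin":0,"fingers":0.3},{"x":0,"y":0,"z":0,"spin":0,"fingers":0.6},{"x":0,"y":0,"z":0,"spin":0,"fingers":0.8},{"x":0,"y":0,"z":0,"spin":0,"fingers":0.8}]' 30; python3 go.py 588.7 17 50 -6.7
```

```text
time: 3.6
position: [0.5879, 0.0159, 0.0521]
tcp_rot: [-0.0, 0.998, -0.059, 0.001]
wrist_force: [-1.8, -0.2, 7.7]
finger_gap: 0.043
finger_force: 29.4
t 3.6 pos [587.9  15.9  52.1] yaw -6.81 tilt [0.0029 0.0003]
spin -0.11 x 0.7 y -1.2 z 2.1
```

```bash
python3 -m jog '[{"x":0,"y":0,"z":-0.015,"spin":0,"fingers":0.8},{"x":0,"y":0,"z":-0.02,"spin":0,"fingers":0.8},{"x":0,"y":0,"z":-0.025,"spin":0,"fingers":0.8},{"x":0,"y":0.02,"z":0,"spin":0,"fingers":0.8},{"x":0,"y":0.03,"z":0,"spin":0,"fingers":0.8},{"x":0,"y":0.035,"z":0,"spin":0,"fingers":0.8},{"x":0,"y":0.035,"z":0,"spin":0,"fingers":0.8},{"x":0,"y":0.03,"z":0,"spin":0,"fingers":0.8},{"x":0,"y":0.015,"z":0,"spin":0,"fingers":0.8},{"x":0,"y":0,"z":0,"spin":0,"fingers":0.8}]'; python3 -m jog '[{"x":0,"y":0,"z":0,"spin":0,"fingers":0.8},{"x":0,"y":0,"z":0,"spin":0,"fingers":0.8}]'; python3 go.py 588 -150 40.5 -6.7
```

```text
time: 4.43
position: [0.5658, -0.1542, 0.1106]
tcp_rot: [0.002, 0.998, -0.063, -0.0]
wrist_force: [-0.4, -0.8, -2.2]
finger_gap: 0.043
finger_force: 31.2
time: 4.6
position: [0.5673, -0.1471, 0.1106]
tcp_rot: [-0.0, 0.998, -0.059, 0.0]
wrist_force: [0.5, 0.8, -1.1]
finger_gap: 0.0432
finger_force: 31.2
t 4.6 pos [ 567.3 -147.1  110.6] yaw -6.75 tilt [0.0004 0.0007]
spin -0.05 x 20.9 y 0.5 z 70.1
```

```bash
python3 -m jog '[{"x":0.01,"y":0,"z":0.02,"spin":0,"fingers":0.8},{"x":0.01,"y":0,"z":0.022,"spin":0,"fingers":0.8},{"x":0,"y":0,"z":0.015,"spin":0,"fingers":0.8},{"x":0,"y":0,"z":0.007,"spin":0,"fingers":0.8},{"x":0,"y":0,"z":0.003,"spin":0,"fingers":0.8},{"x":0,"y":0,"z":0,"spin":0,"fingers":0.8},{"x":0,"y":0,"z":0.001,"spin":0,"fingers":0.8},{"x":0,"y":0,"z":0,"spin":0,"fingers":0.8},{"x":0,"y":0,"z":0,"spin":0,"fingers":0.8}]'; python3 go.py 588 -150 40.5 -6.7
```

```text
time: 5.35
position: [0.5875, -0.1507, 0.0433]
tcp_rot: [0.0, 0.998, -0.059, 0.001]
wrist_force: [-0.2, 0.5, -1.7]
finger_gap: 0.043
finger_force: 31.2
t 5.35 pos [ 587.5 -150.7   43.3] yaw -6.81 tilt [ 0.0015 -0.0003]
spin -0.11 x 0.4 y -0.7 z 2.8
```

```bash
python3 -m jog '[{"x":0,"y":0,"z":0.002,"spin":0,"fingers":0.8},{"x":0,"y":0,"z":0.001,"spin":0,"fingers":0.8},{"x":0,"y":0,"z":0.001,"spin":0,"fingers":0.8},{"x":0,"y":0,"z":0,"spin":0,"fingers":0.8},{"x":0,"y":0,"z":0,"spin":0,"fingers":0.8}]'; python3 go.py 588 -150 40.5 -6.7
```

```text
time: 5.77
position: [0.5875, -0.1508, 0.0401]
tcp_rot: [0.0, 0.998, -0.06, 0.001]
wrist_force: [-4.2, 0.9, 12.6]
finger_gap: 0.0428
finger_force: 32.3
t 5.77 pos [ 587.5 -150.8   40.1] yaw -6.83 tilt [ 0.0011 -0.0006]
spin -0.13 x 0.4 y -0.8 z -0.4
```

```bash
python3 -m jog '[{"x":0,"y":0,"z":-0.0005,"spin":0,"fingers":0.4},{"x":0,"y":0,"z":0,"spin":0,"fingers":0.2},{"x":0,"y":0,"z":0,"spin":0,"fingers":0},{"x":0,"y":0,"z":0,"spin":0,"fingers":0},{"x":0,"y":0,"z":0,"spin":0,"fingers":0},{"x":0,"y":0,"z":-0.02,"spin":0,"fingers":0},{"x":0,"y":0,"z":-0.035,"spin":0,"fingers":0},{"x":0,"y":0,"z":-0.04,"spin":0,"fingers":0},{"x":0,"y":0,"z":-0.035,"spin":0,"fingers":0},{"x":0,"y":0,"z":0,"spin":0,"fingers":0}]'; python3 go.py 470 310 160 21.3
```

```text
time: 6.6
position: [0.5913, -0.1512, 0.1763]
tcp_rot: [0.001, 0.998, -0.06, 0.006]
wrist_force: [1.5, 0.8, 0.8]
finger_gap: 0.0857
finger_force: 0.0
t 6.6 pos [ 591.3 -151.2  176.3] yaw -6.83 tilt [ 0.0119 -0.0022]
spin -28.13 x 54.5 y -473.8 z 16.3
```

```bash
python3 -m jog '[{"x":0,"y":0,"z":0,"spin":-7.05,"fingers":0.16},{"x":0,"y":0,"z":0,"spin":-7.05,"fingers":0.16},{"x":0,"y":0,"z":0,"spin":-7.05,"fingers":0.16},{"x":0,"y":0,"z":0,"spin":-7.05,"fingers":0.16},{"x":0.0045,"y":-0.0395,"z":0,"spin":0,"fingers":0.16},{"x":0.0045,"y":-0.0395,"z":0,"spin":0,"fingers":0.16},{"x":0.0045,"y":-0.0395,"z":0,"spin":0,"fingers":0.16},{"x":0.0045,"y":-0.0395,"z":0,"spin":0,"fingers":0.16},{"x":0.0045,"y":-0.0395,"z":0,"spin":0,"fingers":0.16},{"x":0.0045,"y":-0.0395,"z":0,"spin":0,"fingers":0.16}]' >/dev/null;  python3 -m jog '[{"x":0.0045,"y":-0.0395,"z":0,"spin":0,"fingers":0.16},{"x":0.0045,"y":-0.0395,"z":0,"spin":0,"fingers":0.16},{"x":0.0045,"y":-0.0395,"z":0,"spin":0,"fingers":0.16},{"x":0.0045,"y":-0.0395,"z":0,"spin":0,"fingers":0.16},{"x":0.0045,"y":-0.0395,"z":0,"spin":0,"fingers":0.16},{"x":0.0045,"y":-0.03,"z":0,"spin":0,"fingers":0.16},{"x":0,"y":0,"z":0,"spin":0,"fingers":0.16},{"x":0,"y":0,"z":0,"spin":0,"fingers":0.16},{"x":0,"y":0,"z":0,"spin":0,"fingers":0.16}]'; python3 go.py 470 310.5 18 21.3
```

```text
time: 8.18
position: [0.4679, 0.3008, 0.1683]
tcp_rot: [0.0, 0.983, 0.185, -0.0]
wrist_force: [0.5, 0.1, 0.2]
finger_gap: 0.0718
finger_force: 0.0
t 8.18 pos [467.9 300.8 168.3] yaw 21.38 tilt [-0.0004 -0.0011]
spin 0.08 x 5.4 y -8.3 z 150.3
```

```bash
python3 -m jog '[{"x":0.0054,"y":-0.0083,"z":0.02,"spin":0,"fingers":0.16},{"x":0,"y":0,"z":0.035,"spin":0,"fingers":0.16},{"x":0,"y":0,"z":0.035,"spin":0,"fingers":0.16},{"x":0,"y":0,"z":0.025,"spin":0,"fingers":0.16},{"x":0,"y":0,"z":0.015,"spin":0,"fingers":0.16},{"x":0,"y":0,"z":0.01,"spin":0,"fingers":0.16},{"x":0,"y":0,"z":0.005,"spin":0,"fingers":0.16},{"x":0,"y":0,"z":0,"spin":0,"fingers":0.16},{"x":0,"y":0,"z":0,"spin":0,"fingers":0.16},{"x":0,"y":0,"z":0,"spin":0,"fingers":0.16}]'; python3 go.py 470 310.5 15 21.3
python3 - <<'E'
from h import *
c,R,t=cam('wrist'); save('w1.png',c['color'])
E
```

```text
time: 9.02
position: [0.4708, 0.3116, 0.025]
tcp_rot: [-0.0, 0.983, 0.185, 0.001]
wrist_force: [-0.1, 0.9, 0.4]
finger_gap: 0.0718
finger_force: 0.0
t 9.02 pos [470.8 311.6  25. ] yaw 21.36 tilt [0.0018 0.0011]
spin 0.06 x -1.1 y 0.7 z 10.0
```

View pics/w1.png

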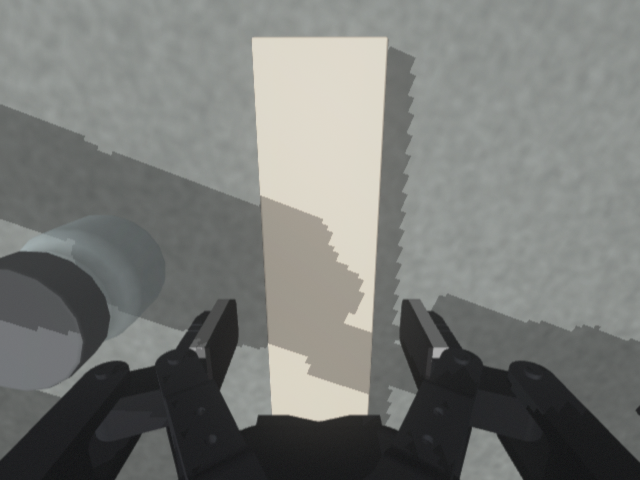

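Wrist view: plate (edges at columns 262 and 380) is centred between the fingers (237, 402), and the jar (50,320) is clear of them.

```bash
python3 -m jog '[{"x":0,"y":0,"z":0.006,"spin":0,"fingers":0.16},{"x":0,"y":0,"z":0.003,"spin":0,"fingers":0.16},{"x":0,"y":0,"z":0,"spin":0,"fingers":0.25},{"x":0,"y":0,"z":0,"spin":0,"fingers":0.35},{"x":0,"y":0,"z":0,"spin":0,"fingers":0.7},{"x":0,"y":0,"z":0,"spin":0,"fingers":0.7},{"x":0,"y":0,"z":0,"spin":0,"fingers":0.7}]' 60; python3 go.py 470 310.5 15 21.3
```

```text
time: 9.65
position: [0.4698, 0.3113, 0.0152]
tcp_rot: [0.0, 0.983, 0.186, 0.0]
wrist_force: [-0.6, -1.5, 4.8]
finger_gap: 0.0482
finger_force: 62.4
t 9.65 pos [469.8 311.3  15.2] yaw 21.39 tilt [ 0.0001 -0.0003]
spin 0.09 x -0.1 y 0.8 z 0.2
```

```bash
python3 -m jog '[{"x":0,"y":0,"z":-0.01,"spin":0,"fingers":0.7},{"x":0,"y":0,"z":-0.02,"spin":0,"fingers":0.7},{"x":0,"y":0,"z":-0.025,"spin":0,"fingers":0.7},{"x":0,"y":0,"z":-0.02,"spin":0,"fingers":0.7},{"x":0,"y":0,"z":0,"spin":0,"fingers":0.7},{"x":0,"y":0,"z":0,"spin":0,"fingers":0.7}]'; python3 go.py 501 18.2 70 21.3
```

```text
time: 10.15
position: [0.4704, 0.3116, 0.0907]
tcp_rot: [-0.0, 0.983, 0.185, 0.001]
wrist_force: [0.0, -0.1, -3.6]
finger_gap: 0.0482
finger_force: 63.1
t 10.15 pos [470.4 311.6  90.7] yaw 21.38 tilt [0.0019 0.0012]
spin 0.08 x -78.0 y 284.5 z 20.7
```

```bash
python3 -m jog '[{"x":-0.006,"y":0.022,"z":0,"spin":0,"fingers":0.7},{"x":-0.008,"y":0.03,"z":0,"spin":0,"fingers":0.7},{"x":-0.009,"y":0.033,"z":0,"spin":0,"fingers":0.7},{"x":-0.009,"y":0.033,"z":0,"spin":0,"fingers":0.7},{"x":-0.009,"y":0.033,"z":0,"spin":0,"fingers":0.7},{"x":-0.009,"y":0.033,"z":0,"spin":0,"fingers":0.7},{"x":-0.009,"y":0.033,"z":0,"spin":0,"fingers":0.7},{"x":-0.009,"y":0.033,"z":0,"spin":0,"fingers":0.7},{"x":-0.006,"y":0.022,"z":0,"spin":0,"fingers":0.7},{"x":-0.004,"y":0.0125,"z":0,"spin":0,"fingers":0.7}]' > /dev/null; python3 -m jog '[{"x":0,"y":0,"z":0,"spin":5.6,"fingers":0.7},{"x":0,"y":0,"z":0,"spin":5.6,"fingers":0.7},{"x":0,"y":0,"z":0,"spin":5.6,"fingers":0.7},{"x":0,"y":0,"z":0,"spin":5.6,"fingers":0.7},{"x":0,"y":0,"z":0,"spin":5.6,"fingers":0.7},{"x":0,"y":0,"z":0,"spin":0,"fingers":0.7},{"x":0,"y":0,"z":0,"spin":0,"fingers":0.7},{"x":0,"y":0,"z":0,"spin":0,"fingers":0.7}]'; python3 go.py 501 18.2 29 -6.7
python3 - <<'E'
from h import *
c,R,t=cam('wrist'); save('w2.png',c['color']); P=cloud(c,R,t); np.savez('w2.npz',P=P,color=c['color'])
E
```

```text
time: 11.65
position: [0.5003, 0.0179, 0.0891]
tcp_rot: [0.0, 0.998, -0.056, -0.001]
wrist_force: [-0.8, 0.0, -3.2]
finger_gap: 0.048
finger_force: 63.1
t 11.65 pos [500.3  17.9  89.1] yaw -6.44 tilt [-0.0015 -0.0002]
spin 0.26 x 0.6 y -0.3 z 60.1
```

View pics/w2.png

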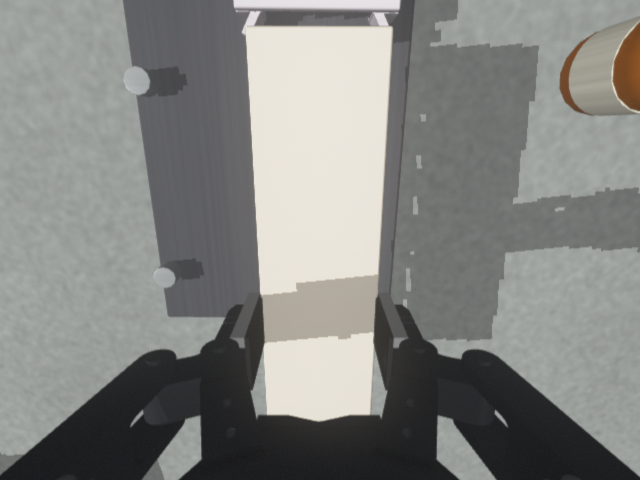

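Wrist view: plate (columns 248–390 at row 30) is nearly in line with the pocket guides (245–395); studs are at (136,80) and (163,277); the bottle stands upright at right.

```bash
python3 - <<'E'
from meas import *
d=np.load('w2.npz'); P=d['P']; Z=P[...,2]; c=d['color'].astype(int); g=c.sum(2)/3
a=np.radians(-6.7); U=np.array([np.cos(a),np.sin(a)]); V=np.array([-np.sin(a),np.cos(a)])
def fr(q): q=q[:,:2]*1000-[583.4,33.7]; return np.c_[q@U,q@V]
m=win(225,410,0,12)&(Z>.029)&(Z<.037); q=fr(P[m]); print('roof y (exp -63.5..13.5)',len(q),q.min(0).round(1),q.max(0).round(1))
for w,e in ((win(120,155,60,100),(20,67)),(win(150,180,262,292),(-90,67))):
    m=w&(Z>.02)&(Z<.03); q=fr(P[m]); print('stud',e,((q.min(0)+q.max(0))/2).round(1),len(q))
m=win(230,410,20,300)&(Z>.078)&(Z<.1)&(g>150); 
# side edges per row
L=[];Rr=[]
for v in range(35,280,5):
    u=np.where(m[v])[0]; 
    if len(u)>50: L.append(P[v,u[0]]); Rr.append(P[v,u[-1]])
L=fr(np.array(L));Rr=fr(np.array(Rr)); 
for n,q in (('L',L),('R',Rr)):
    k=np.polyfit(q[:,0],q[:,1],1); print(n,'slope deg',np.degrees(np.arctan(k[0])).round(2),'y at x=-65',np.polyval(k,-65).round(1),'at 30',np.polyval(k,30).round(1))
q=fr(P[win(250,390,20,120)&m]); print('lead end x',np.percentile(q[:,0],99.8).round(1),'z',np.nanmedian(Z[win(260,380,40,200)]))
m=win(330,420,60,290)&(Z>.008)&(Z<.016)
E
```

```text
roof y (exp -63.5..13.5) 1873 [ 50.7 -62.9] [55.3 14.3]
stud (20, 67) [21.7 67.2] 687
stud (-90, 67) [-87.7  68.5] 434
L slope deg 0.18 y at x=-65 -1.1 at 30 -0.8
R slope deg 0.08 y at x=-65 -50.2 at 30 -50.1
lead end x 31.7 z 0.0855980184346815
```

```bash
python3 -m jog '[{"x":0,"y":-0.001,"z":0.02,"spin":0.2,"fingers":0.7},{"x":0,"y":0,"z":0.02,"spin":0,"fingers":0.7},{"x":0,"y":0,"z":0.012,"spin":0,"fingers":0.7},{"x":0,"y":0,"z":0.007,"spin":0,"fingers":0.7},{"x":0,"y":0,"z":0,"spin":0,"fingers":0.7},{"x":0,"y":0,"z":0,"spin":0,"fingers":0.7},{"x":0,"y":0,"z":0,"spin":0,"fingers":0.7}]'; python3 go.py 501 19.2 28.5 -6.7
```

```text
time: 12.28
position: [0.5017, 0.019, 0.0315]
tcp_rot: [-0.0, 0.998, -0.059, 0.001]
wrist_force: [0.1, -0.4, -3.0]
finger_gap: 0.0483
finger_force: 63.0
t 12.28 pos [501.7  19.   31.5] yaw -6.79 tilt [0.0012 0.0002]
spin -0.09 x -0.7 y -0.1 z 3.0
```

```bash
python3 -m jog '[{"x":0,"y":0,"z":0.0025,"spin":0,"fingers":0.7},{"x":0.005,"y":0,"z":0,"spin":0,"fingers":0.7},{"x":0.006,"y":0,"z":0,"spin":0,"fingers":0.7},{"x":0.006,"y":0,"z":0,"spin":0,"fingers":0.7},{"x":0.006,"y":0,"z":0,"spin":0,"fingers":0.7},{"x":0.004,"y":0,"z":0,"spin":0,"fingers":0.7},{"x":0.004,"y":0,"z":0,"spin":0,"fingers":0.7},{"x":0,"y":0,"z":0,"spin":0,"fingers":0.7}]'; python3 go.py 571 10.8 28 -6.7
```

```text
time: 12.95
position: [0.533, 0.0152, 0.0284]
tcp_rot: [-0.0, 0.998, -0.06, 0.0]
wrist_force: [0.4, 0.9, -3.3]
finger_gap: 0.0483
finger_force: 63.1
t 12.95 pos [533.   15.2  28.4] yaw -6.83 tilt [0.001  0.0002]
spin -0.13 x 38.3 y -0.1 z 0.4
```

```bash
python3 -m jog '[{"x":0.006,"y":0,"z":0,"spin":0,"fingers":0.7},{"x":0.006,"y":0,"z":0,"spin":0,"fingers":0.7},{"x":0.006,"y":0,"z":0,"spin":0,"fingers":0.7},{"x":0.006,"y":0,"z":0,"spin":0,"fingers":0.7},{"x":0.005,"y":0,"z":0,"spin":0,"fingers":0.7},{"x":0.004,"y":0,"z":0,"spin":0,"fingers":0.7},{"x":0,"y":0,"z":0,"spin":0,"fingers":0.7},{"x":0,"y":0,"z":0,"spin":0,"fingers":0.7}]'; python3 go.py 571 10.8 27 -6.7
```

```text
time: 13.62
position: [0.5647, 0.0114, 0.0282]
tcp_rot: [-0.0, 0.998, -0.059, -0.0]
wrist_force: [-0.4, -0.0, -2.5]
finger_gap: 0.048
finger_force: 63.1
t 13.62 pos [564.7  11.4  28.2] yaw -6.82 tilt [-0.0002  0.    ]
spin -0.12 x 6.4 y -0.2 z 1.2
```

```bash
python3 -m jog '[{"x":0.002,"y":0,"z":0,"spin":0,"fingers":0.7},{"x":0.002,"y":0,"z":0.0005,"spin":0,"fingers":0.7},{"x":0.001,"y":0,"z":0.0005,"spin":0,"fingers":0.7},{"x":0.001,"y":0,"z":0,"spin":0,"fingers":0.7},{"x":0,"y":0,"z":0,"spin":0,"fingers":0.7},{"x":0,"y":0,"z":0,"spin":0,"fingers":0.7}]'; python3 -m jog '[{"x":0.001,"y":0,"z":0,"spin":0,"fingers":0.7},{"x":0,"y":0,"z":0,"spin":0,"fingers":0.7}]'; python3 go.py 571 10.8 27 -6.7
```

```text
time: 14.12
position: [0.5692, 0.0108, 0.0272]
tcp_rot: [0.0, 0.998, -0.059, -0.001]
wrist_force: [-4.6, 1.0, 1.8]
finger_gap: 0.0478
finger_force: 63.7
time: 14.28
position: [0.5692, 0.0108, 0.0272]
tcp_rot: [0.0, 0.998, -0.059, -0.002]
wrist_force: [-8.3, 1.1, 6.0]
finger_gap: 0.0478
finger_force: 64.1
t 14.28 pos [569.2  10.8  27.2] yaw -6.8 tilt [-0.0046 -0.0005]
spin -0.1 x 1.8 y -0.2 z 0.2
```

```bash
python3 -m jog '[{"x":0.0015,"y":0,"z":0,"spin":0,"fingers":0.7},{"x":0.0015,"y":0,"z":0,"spin":0,"fingers":0.7},{"x":0,"y":0,"z":0,"spin":0,"fingers":0.7}]'; python3 - <<'E'
from h import *
c,R,t=cam('wrist'); np.savez('w3.npz',P=cloud(c,R,t),color=c['color']);save('w3.png',c['color'])
from meas import *
c,R,t=cam('top'); P=cloud(c,R,t); Z=P[...,2]; g=c['color'].astype(int).sum(2)/3
np.savez('top3.npz',P=P,color=c['color']); save('top3.png',c['color'])
E
python3 go.py 571 10.8 27 -6.7
```

```text
time: 14.53
position: [0.5693, 0.0109, 0.0272]
tcp_rot: [0.001, 0.998, -0.059, -0.005]
wrist_force: [-17.5, 1.2, 15.8]
finger_gap: 0.0482
finger_force: 65.1
t 14.63 pos [569.3  10.9  27.2] yaw -6.78 tilt [-0.01   -0.0009]
spin -0.08 x 1.7 y -0.1 z 0.2
```

View pics/w3.png

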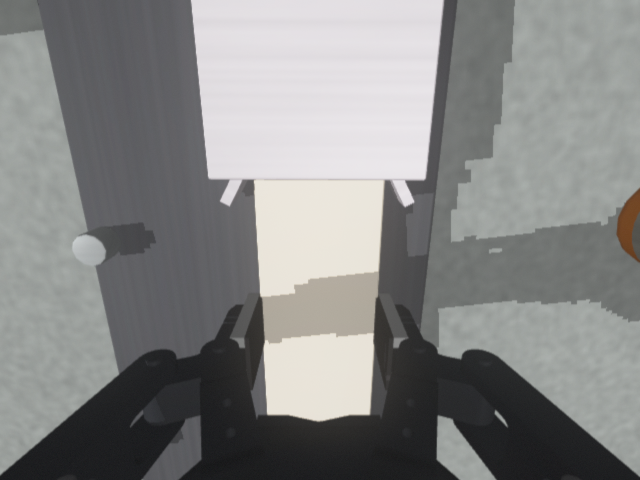

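Wrist view: plate runs under the roof (edge at row 180), centred between the guides (222–412), and doesn't move under 17 N, so it is home. Release it.

```bash
python3 -m jog '[{"x":-0.003,"y":0,"z":0,"spin":0,"fingers":0.7},{"x":0,"y":0,"z":0,"spin":0,"fingers":0.3},{"x":0,"y":0,"z":0,"spin":0,"fingers":0.2},{"x":0,"y":0,"z":0,"spin":0,"fingers":0.2},{"x":0,"y":0,"z":-0.01,"spin":0,"fingers":0.2},{"x":0,"y":0,"z":-0.03,"spin":0,"fingers":0.2},{"x":0,"y":0,"z":-0.04,"spin":0,"fingers":0.2},{"x":0,"y":0,"z":-0.03,"spin":0,"fingers":0.2},{"x":0,"y":0,"z":-0.02,"spin":0,"fingers":0.3},{"x":0,"y":0,"z":0,"spin":0,"fingers":0.5}]'; python3 go.py 450 -327 165 16.6; python3 - <<'E'
from meas import *
c,R,t=cam('wrist'); P=cloud(c,R,t); Z=P[...,2]; g=c['color'].astype(int).sum(2)/3; save('w4.png',c['color'])
a=np.radians(-6.8); U=np.array([np.cos(a),np.sin(a)]); V=np.array([-np.sin(a),np.cos(a)])
q=P[np.isfinite(Z)]; col=g[np.isfinite(Z)]
f=lambda q:np.c_[(q[:,:2]*1000-[583.4,33.7])@U,(q[:,:2]*1000-[583.4,33.7])@V]
F=f(q); 
for n,m in (('plate top',(abs(q[:,2]-.024)<.006)&(col>110)&(F[:,1]<20)&(F[:,1]>-70)&(F[:,0]<38)&(F[:,0]>-110)),('roof',(abs(q[:,2]-.033)<.005)&(col>130)&(F[:,0]>48)&(abs(F[:,1]+25)<60))):
    if m.sum(): print(n,m.sum(),np.percentile(F[m],[.5,99.5],axis=0).round(1),np.median(q[m,2]).round(4))
E
```

```text
time: 15.47
position: [0.5752, 0.0109, 0.1633]
tcp_rot: [-0.001, 0.998, -0.06, 0.005]
wrist_force: [0.2, -0.4, -0.3]
finger_gap: 0.0493
finger_force: 0.0
t 15.47 pos [575.2  10.9 163.3] yaw -6.83 tilt [0.0099 0.0006]
spin -23.43 x -216.5 y 288.1 z -1.7
plate top 8730 [[-87.8 -49.5]
 [ 37.8  -0.1]] 0.0241
roof 9993 [[ 51.4 -62.4]
 [112.9  13.6]] 0.0332
```

```bash
python3 -m jog '[{"x":0,"y":0,"z":0,"spin":-5.85,"fingers":0.5},{"x":0,"y":0,"z":0,"spin":-5.85,"fingers":0.5},{"x":0,"y":0,"z":0,"spin":-5.85,"fingers":0.5},{"x":0,"y":0,"z":0,"spin":-5.85,"fingers":0.5},{"x":-0.018,"y":0.024,"z":0,"spin":0,"fingers":0.5},{"x":-0.022,"y":0.03,"z":0,"spin":0,"fingers":0.5},{"x":-0.022,"y":0.03,"z":0,"spin":0,"fingers":0.5},{"x":-0.022,"y":0.03,"z":0,"spin":0,"fingers":0.5},{"x":-0.022,"y":0.03,"z":0,"spin":0,"fingers":0.5},{"x":-0.022,"y":0.03,"z":0,"spin":0,"fingers":0.5}]' >/dev/null; python3 -m jog '[{"x":-0.022,"y":0.03,"z":0,"spin":0,"fingers":0.5},{"x":-0.022,"y":0.03,"z":0,"spin":0,"fingers":0.5},{"x":-0.022,"y":0.03,"z":0,"spin":0,"fingers":0.5},{"x":-0.022,"y":0.024,"z":0,"spin":0,"fingers":0.5},{"x":0,"y":0,"z":0,"spin":0,"fingers":0.5},{"x":0,"y":0,"z":0,"spin":0,"fingers":0.5},{"x":0,"y":0,"z":0,"spin":0,"fingers":0.5}]'; python3 - <<'E'
from meas import *
c,R,t=cam('wrist'); P=cloud(c,R,t); Z=P[...,2]; save('w5.png',c['color'])
g=c['color'].astype(int).sum(2)/3
print(rect(P,(Z>.033)&(Z<.044)&(g<70)&(np.mgrid[0:480,0:640][0]<400)))
print(rect(P,(Z>.004)&(Z<.012)&(g>90)&(np.hypot(P[...,0]-.45,P[...,1]+.327)<.07)))
E
python3 go.py 450 -327 25 16.6
```

```text
time: 16.93
position: [0.4467, -0.3263, 0.1566]
tcp_rot: [-0.001, 0.99, 0.144, -0.0]
wrist_force: [-0.3, 0.0, 0.1]
finger_gap: 0.0428
finger_force: 0.0
(array([ 453. , -326.6]), array([68.8, 12.9], dtype=float32), 16.29, 1560, np.float64(38.1))
(array([ 452.2, -326.7]), array([120.2,  36.1], dtype=float32), 16.12, 4355, np.float64(8.2))
t 16.98 pos [ 447.3 -325.6  156.9] yaw 16.7 tilt [-0.0002  0.0012]
spin 0.1 x 2.2 y 2.1 z 131.9
```

View pics/w5.png

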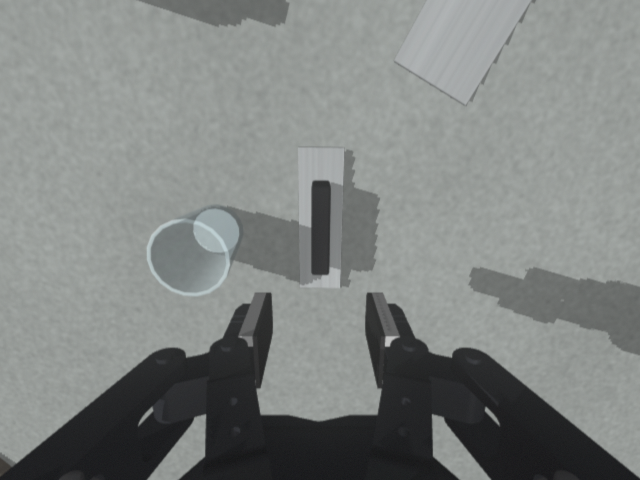

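Wrist view: rib (320,228) is centred between the fingers, and the beaker (190,255) is outside the left finger at the 43 mm opening.

```bash
python3 -m jog '[{"x":0.0032,"y":0.0022,"z":0.02,"spin":0.4,"fingers":0.5},{"x":0,"y":0,"z":0.03,"spin":0,"fingers":0.5},{"x":0,"y":0,"z":0.03,"spin":0,"fingers":0.5},{"x":0,"y":0,"z":0.022,"spin":0,"fingers":0.5},{"x":0,"y":0,"z":0.015,"spin":0,"fingers":0.5},{"x":0,"y":0,"z":0.006,"spin":0,"fingers":0.5},{"x":0,"y":0,"z":0,"spin":0,"fingers":0.5},{"x":0,"y":0,"z":0,"spin":0,"fingers":0.5},{"x":0,"y":0,"z":0,"spin":0,"fingers":0.5}]'; python3 go.py 451 -326.8 30 16.3
```

```text
time: 17.73
position: [0.4516, -0.3283, 0.0355]
tcp_rot: [0.001, 0.99, 0.141, 0.001]
wrist_force: [0.2, -0.7, 0.3]
finger_gap: 0.0429
finger_force: 0.0
t 17.73 pos [ 451.6 -328.3   35.5] yaw 16.24 tilt [ 0.0018 -0.0009]
spin -0.06 x -0.2 y -1.6 z 5.5
```

```bash
python3 -m jog '[{"x":0,"y":-0.0015,"z":0.0055,"spin":0,"fingers":0.5},{"x":0,"y":0,"z":0,"spin":0,"fingers":0.6},{"x":0,"y":0,"z":0,"spin":0,"fingers":0.7},{"x":0,"y":0,"z":0,"spin":0,"fingers":0.75},{"x":0,"y":0,"z":0,"spin":0,"fingers":1},{"x":0,"y":0,"z":0,"spin":0,"fingers":1},{"x":0,"y":0,"z":0,"spin":0,"fingers":1},{"x":0,"y":0,"z":0,"spin":0,"fingers":1}]' 60; python3 go.py 451 -326.8 30 16.3
```

```text
time: 18.4
position: [0.4503, -0.3271, 0.0292]
tcp_rot: [0.0, 0.99, 0.141, 0.0]
wrist_force: [-0.9, 1.2, 6.2]
finger_gap: 0.0128
finger_force: 59.6
t 18.4 pos [ 450.3 -327.1   29.2] yaw 16.19 tilt [ 0.0004 -0.0004]
spin -0.11 x 0.8 y -0.1 z -0.8
```

```bash
python3 -m jog '[{"x":0,"y":0,"z":-0.01,"spin":0,"fingers":1},{"x":0,"y":0,"z":-0.02,"spin":0,"fingers":1},{"x":0,"y":0,"z":-0.03,"spin":0,"fingers":1},{"x":0,"y":0,"z":-0.03,"spin":0,"fingers":1},{"x":0,"y":0,"z":-0.03,"spin":0,"fingers":1},{"x":0,"y":0,"z":0,"spin":5.8,"fingers":1},{"x":0,"y":0,"z":0,"spin":5.8,"fingers":1},{"x":0,"y":0,"z":0,"spin":5.8,"fingers":1},{"x":0,"y":0,"z":0,"spin":5.7,"fingers":1},{"x":0,"y":0,"z":0,"spin":0,"fingers":1}]'; python3 go.py 556.6 62.1 150 -6.8
```

```text
time: 19.23
position: [0.4497, -0.3266, 0.1489]
tcp_rot: [-0.0, 0.998, -0.062, -0.0]
wrist_force: [-0.2, -0.2, -1.9]
finger_gap: 0.0129
finger_force: 58.8
t 19.23 pos [ 449.7 -326.6  148.9] yaw -7.1 tilt [-0.0006  0.0003]
spin -0.3 x 60.2 y -398.6 z -1.1
```

```bash
python3 -m jog '[{"x":0.003,"y":-0.02,"z":0,"spin":0,"fingers":1},{"x":0.005,"y":-0.032,"z":0,"spin":0,"fingers":1},{"x":0.005,"y":-0.035,"z":0,"spin":0,"fingers":1},{"x":0.005,"y":-0.035,"z":0,"spin":0,"fingers":1},{"x":0.005,"y":-0.035,"z":0,"spin":0,"fingers":1},{"x":0.005,"y":-0.035,"z":0,"spin":0,"fingers":1},{"x":0.005,"y":-0.035,"z":0,"spin":0,"fingers":1},{"x":0.005,"y":-0.035,"z":0,"spin":0,"fingers":1},{"x":0.005,"y":-0.035,"z":0,"spin":0,"fingers":1},{"x":0.005,"y":-0.035,"z":0,"spin":0,"fingers":1}]'>/dev/null;  python3 -m jog '[{"x":0.006,"y":-0.03,"z":0,"spin":0,"fingers":1},{"x":0.004,"y":-0.02,"z":0,"spin":0,"fingers":1},{"x":0.002,"y":-0.016,"z":0,"spin":0,"fingers":1},{"x":0,"y":0,"z":0,"spin":0,"fingers":1},{"x":0,"y":0,"z":0,"spin":0,"fingers":1},{"x":0,"y":0,"z":0,"spin":0,"fingers":1}]'; python3 go.py 556.6 62.1 43 -6.8
python3 - <<'E'
from meas import *
c,R,t=cam('wrist'); save('w6.png',c['color']); P=cloud(c,R,t); np.savez('w6.npz',P=P,color=c['color'])
E
```

```text
time: 20.57
position: [0.557, 0.0598, 0.1485]
tcp_rot: [0.0, 0.998, -0.06, -0.0]
wrist_force: [0.1, 0.1, -2.1]
finger_gap: 0.0125
finger_force: 58.9
t 20.57 pos [557.   59.8 148.5] yaw -6.87 tilt [-0.001  -0.0009]
spin -0.07 x -0.7 y -2.2 z 105.5
```

View pics/w6.png

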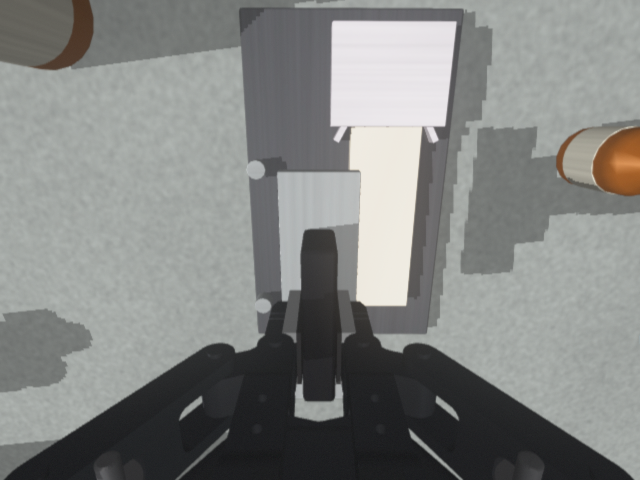

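Wrist view: bar (278–360 columns) sits above the bare side left of the plate (350–420), short of the guides and between the studs and plate; the bottle is upright at right.

```bash
python3 -m jog '[{"x":-0.0007,"y":-0.0022,"z":0.02,"spin":0,"fingers":1},{"x":0,"y":0,"z":0.03,"spin":0,"fingers":1},{"x":0,"y":0,"z":0.025,"spin":0,"fingers":1},{"x":0,"y":0,"z":0.015,"spin":0,"fingers":1},{"x":0,"y":0,"z":0.008,"spin":0,"fingers":1},{"x":0,"y":0,"z":0,"spin":0,"fingers":1},{"x":0,"y":0,"z":0,"spin":0,"fingers":1},{"x":0,"y":0,"z":0,"spin":0,"fingers":1}]'; python3 go.py 556.6 62.1 42 -6.8
cat > edges.py <<'E'
from meas import *
c,R,t=cam('wrist'); P=cloud(c,R,t); Z=P[...,2]; g=c['color'].astype(int).sum(2)/3
a=np.radians(-6.8); U=np.array([np.cos(a),np.sin(a)]); V=np.array([-np.sin(a),np.cos(a)])
F=np.stack([(P[...,:2]*1000-[583.4,33.7])@U,(P[...,:2]*1000-[583.4,33.7])@V],-1)
# plate: white (bright, z~24); bar: grey, z 19..32
pl=(abs(Z-.024)<.005)&(g>200)&(F[...,0]<38)
def line(pt,n):
    pt=np.array(pt); k=np.polyfit(pt[:,0],pt[:,1],1)
    r=pt[:,1]-np.polyval(k,pt[:,0]); pt=pt[abs(r)<1.5]; k=np.polyfit(pt[:,0],pt[:,1],1)
    print(n,len(pt),'x',pt[:,0].min().round(),pt[:,0].max().round(),'deg',np.degrees(np.arctan(k[0])).round(2),'y(-90,-30,30)',np.polyval(k,[-90,-30,30]).round(1))
A=[];B=[];C=[];D=[]
for v in range(0,300,3):
    u=np.where(pl[v])[0]
    if len(u)>40: A.append(F[v,u[0]]); C.append(F[v,u[-1]])
bar=(Z>.017)&(Z<.045)&(g>90)&(F[...,1]>-10)&(F[...,1]<58)&(F[...,0]<38)&~cv2.dilate(pl.astype(np.uint8),np.ones((3,3))).astype(bool)
for v in range(0,300,3):
    u=np.where(bar[v])[0]
    if len(u)>20: B.append(F[v,u[0]]); D.append(F[v,u[-1]])
for q,n in ((A,'plate L'),(C,'plate R'),(B,'bar L'),(D,'bar R')):
    if len(q)>4: line(q,n)
    else: print(n,len(q))
print('bar z',np.nanmedian(Z[bar]), 'plate z',np.nanmedian(Z[pl]),'bar xmax',np.percentile(F[bar][:,0],99))
save('e.png',c['color'])
E
python3 edges.py
```

```text
time: 21.28
position: [0.5581, 0.063, 0.052]
tcp_rot: [-0.0, 0.998, -0.061, 0.001]
wrist_force: [0.2, -0.1, -2.8]
finger_gap: 0.0127
finger_force: 58.9
t 21.28 pos [558.1  63.   52. ] yaw -6.94 tilt [0.002  0.0002]
spin -0.14 x -1.4 y 1.1 z 10.0
plate L 3 x 23.0 26.0 deg -1.02 y(-90,-30,30) [ 1.5  0.4 -0.6]
plate R 28 x 0.0 38.0 deg -0.68 y(-90,-30,30) [-47.8 -48.5 -49.2]
bar L 43 x -26.0 34.0 deg -0.1 y(-90,-30,30) [43.4 43.3 43.2]
bar R 14 x -22.0 32.0 deg 11.9 y(-90,-30,30) [-25.5 -12.9  -0.2]
bar z 0.03074153435091645 plate z 0.024207524403184695 bar xmax 33.52776335328768
```

```bash
python3 -m jog '[{"x":-0.003,"y":0,"z":0.006,"spin":0,"fingers":1},{"x":0,"y":0,"z":0.003,"spin":0,"fingers":1},{"x":0,"y":0,"z":0.001,"spin":0,"fingers":1},{"x":0,"y":0,"z":0.0005,"spin":0,"fingers":1},{"x":0,"y":0,"z":0,"spin":0,"fingers":1},{"x":0,"y":0,"z":0,"spin":0,"fingers":1}]'; python3 go.py 556.6 56 42 -6.8; python3 edges.py
```

```text
time: 21.83
position: [0.5537, 0.0637, 0.0412]
tcp_rot: [0.0, 0.998, -0.06, -0.0]
wrist_force: [-4.4, -0.3, 9.6]
finger_gap: 0.0129
finger_force: 60.6
t 21.83 pos [553.7  63.7  41.2] yaw -6.9 tilt [-0.0005 -0.0007]
spin -0.1 x 3.7 y 7.3 z -0.8
plate L 6 x 10.0 16.0 deg 1.23 y(-90,-30,30) [-2.3 -1.1  0.2]
plate R 34 x -5.0 38.0 deg -0.25 y(-90,-30,30) [-48.6 -48.9 -49.1]
bar L 43 x -31.0 29.0 deg -0.06 y(-90,-30,30) [43.4 43.3 43.3]
bar R 19 x -23.0 29.0 deg 13.27 y(-90,-30,30) [-26.9 -12.7   1.4]
bar z 0.020447927343812233 plate z 0.02422102162736645 bar xmax 28.996176970735885
```

```bash
python3 -m jog '[{"x":0,"y":0.002,"z":-0.0007,"spin":0,"fingers":1},{"x":0,"y":0.002,"z":0,"spin":0,"fingers":1},{"x":0,"y":0.001,"z":0,"spin":0,"fingers":1},{"x":0,"y":0,"z":0,"spin":0,"fingers":1},{"x":0,"y":0,"z":0,"spin":0,"fingers":1}]'; python3 -m jog '[{"x":0,"y":0.001,"z":0,"spin":0,"fingers":1},{"x":0,"y":0,"z":0,"spin":0,"fingers":1}]'; python3 -m jog '[{"x":0,"y":0.001,"z":0,"spin":0,"fingers":1},{"x":0,"y":0,"z":0,"spin":0,"fingers":1}]'
```

```text
time: 22.3
position: [0.5538, 0.0588, 0.0412]
tcp_rot: [-0.0, 0.998, -0.06, 0.0]
wrist_force: [-0.0, 1.4, 2.6]
finger_gap: 0.0129
finger_force: 59.6
time: 22.47
position: [0.5538, 0.0582, 0.0412]
tcp_rot: [-0.0, 0.998, -0.06, 0.0]
wrist_force: [0.6, 3.2, 2.6]
finger_gap: 0.0129
finger_force: 59.5
time: 22.63
position: [0.5537, 0.057, 0.0412]
tcp_rot: [-0.0, 0.998, -0.06, 0.0]
wrist_force: [0.9, 3.6, 3.0]
finger_gap: 0.0125
finger_force: 59.5
```

```bash
python3 -m jog '[{"x":0,"y":0.001,"z":0,"spin":0,"fingers":1},{"x":0,"y":0,"z":0,"spin":0,"fingers":1}]'; python3 -m jog '[{"x":0,"y":0.001,"z":0,"spin":0,"fingers":1},{"x":0,"y":0,"z":0,"spin":0,"fingers":1}]';python3 -m jog '[{"x":0,"y":0.0005,"z":0,"spin":0,"fingers":1},{"x":0,"y":0,"z":0,"spin":0,"fingers":1}]'; python3 go.py 556 56 41 -6.8; python3 edges.py
```

```text
time: 22.8
position: [0.5535, 0.056, 0.0412]
tcp_rot: [-0.0, 0.998, -0.06, 0.0]
wrist_force: [0.4, 3.7, 3.3]
finger_gap: 0.0129
finger_force: 59.6
time: 22.97
position: [0.5534, 0.0554, 0.0412]
tcp_rot: [-0.001, 0.998, -0.06, 0.0]
wrist_force: [0.5, 4.9, 3.0]
finger_gap: 0.0129
finger_force: 59.7
time: 23.13
position: [0.5534, 0.0553, 0.0413]
tcp_rot: [-0.001, 0.998, -0.06, 0.001]
wrist_force: [0.7, 5.3, 3.2]
finger_gap: 0.0129
finger_force: 59.7
t 23.13 pos [553.4  55.3  41.3] yaw -6.86 tilt [0.0011 0.0013]
spin -0.06 x 2.5 y -1.1 z 0.3
plate L 4 x 19.0 22.0 deg -0.78 y(-90,-30,30) [ 0.7 -0.1 -0.9]
plate R 34 x -6.0 37.0 deg -0.18 y(-90,-30,30) [-49.3 -49.5 -49.7]
bar L 43 x -31.0 30.0 deg -0.01 y(-90,-30,30) [35.2 35.2 35.1]
bar R 18 x -21.0 30.0 deg 12.43 y(-90,-30,30) [-25.7 -12.4   0.8]
bar z 0.02044172665355048 plate z 0.02421894163451216 bar xmax 29.687394481200744
```

```bash
python3 -m jog '[{"x":0,"y":0.001,"z":0,"spin":0,"fingers":1},{"x":0,"y":0.001,"z":0,"spin":0,"fingers":1},{"x":0,"y":0,"z":0,"spin":0,"fingers":1},{"x":0,"y":0,"z":0,"spin":0,"fingers":1}]'; python3 edges.py
```

```text
time: 23.52
position: [0.553, 0.0546, 0.0413]
tcp_rot: [-0.001, 0.998, -0.059, 0.001]
wrist_force: [-0.7, 8.1, 3.4]
finger_gap: 0.0126
finger_force: 59.7
plate L 3 x 16.0 18.0 deg 2.0 y(-90,-30,30) [-4.9 -2.8 -0.7]
plate R 33 x -4.0 37.0 deg -0.21 y(-90,-30,30) [-49.7 -49.9 -50.1]
bar L 43 x -30.0 29.0 deg 0.2 y(-90,-30,30) [34.4 34.6 34.8]
bar R 18 x -22.0 30.0 deg 12.18 y(-90,-30,30) [-25.8 -12.8   0.1]
bar z 0.020458627036187556 plate z 0.024215776762087436 bar xmax 29.387919574941296
```

View pics/e.png

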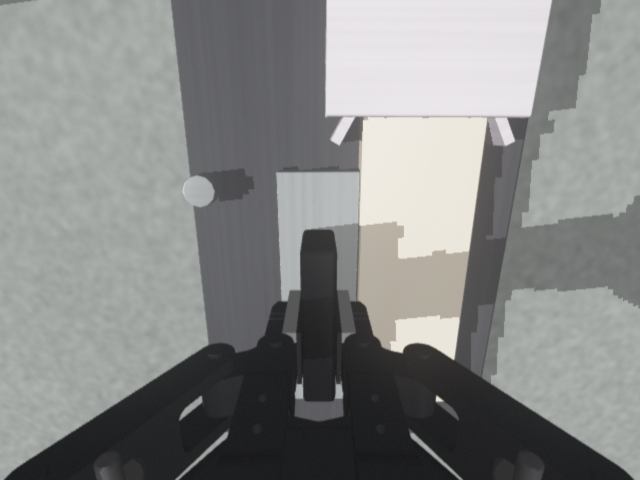

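Wrist view: bar edge (column 358) is flush against the plate side, with its end at row 170 short of the guides. Release.

```bash
python3 -m jog '[{"x":0,"y":-0.001,"z":0,"spin":0,"fingers":1},{"x":0,"y":0,"z":0,"spin":0,"fingers":0.8},{"x":0,"y":0,"z":0,"spin":0,"fingers":0.65},{"x":0,"y":0,"z":0,"spin":0,"fingers":0.65},{"x":0,"y":0,"z":-0.01,"spin":0,"fingers":0.65},{"x":0,"y":0,"z":-0.03,"spin":0,"fingers":0.65},{"x":0,"y":0,"z":-0.04,"spin":0,"fingers":0.65},{"x":0,"y":0,"z":-0.04,"spin":0,"fingers":0.65},{"x":0,"y":0,"z":-0.02,"spin":0,"fingers":0.65},{"x":-0.02,"y":0,"z":0,"spin":0,"fingers":0.65}]'; python3 -m jog '[{"x":-0.04,"y":0,"z":-0.0,"spin":0,"fingers":0.65},{"x":-0.02,"y":0,"z":0,"spin":0,"fingers":0.65},{"x":0,"y":0,"z":0,"spin":0,"fingers":0.65},{"x":0,"y":0,"z":0,"spin":0,"fingers":0.65},{"x":0,"y":0,"z":0,"spin":0,"fingers":0.65}]'; python3 edges.py
```

```text
time: 24.4
position: [0.5387, 0.0552, 0.1872]
tcp_rot: [-0.001, 0.998, -0.062, 0.006]
wrist_force: [0.4, 0.6, -0.1]
finger_gap: 0.0301
finger_force: 0.0
time: 24.82
position: [0.4741, 0.0623, 0.1817]
tcp_rot: [0.0, 0.998, -0.061, 0.001]
wrist_force: [-0.1, 0.6, 0.8]
finger_gap: 0.0299
finger_force: 0.0
plate L 1 x -63.0 -63.0 deg 1.93 y(-90,-30,30) [-5.2 -3.2 -1.1]
plate R 30 x -81.0 37.0 deg 0.23 y(-90,-30,30) [-50.3 -50.  -49.8]
bar L 53 x -89.0 28.0 deg 0.38 y(-90,-30,30) [33.9 34.3 34.7]edges.py:9: RankWarning: Polyfit may be poorly conditioned
  r=pt[:,1]-np.polyval(k,pt[:,0]); pt=pt[abs(r)<1.5]; k=np.polyfit(pt[:,0],pt[:,1],1)
Traceback (most recent call last):
  File "edges.py", line 20, in <module>
    if len(q)>4: line(q,n)
                 ~~~~^^^^^
  File "edges.py", line 9, in line
    r=pt[:,1]-np.polyval(k,pt[:,0]); pt=pt[abs(r)<1.5]; k=np.polyfit(pt[:,0],pt[:,1],1)
                                                          ~~~~~~~~~~^^^^^^^^^^^^^^^^^^^
TypeError: expected non-empty vector for x
```

Same (stale) picture as before, since the script stopped before saving. I'll check the final state numerically.

```bash
python3 - <<'E'
from meas import *
a=np.radians(-6.8); U=np.array([np.cos(a),np.sin(a)]); V=np.array([-np.sin(a),np.cos(a)])
c,R,t=cam('wrist'); P=cloud(c,R,t); Z=P[...,2]; g=c['color'].astype(int).sum(2)/3; D=P[...,:2]*1000-[583.4,33.7]; X=D@U; Y=D@V
for x in (-86,-60,-30,0,25):
    m=(abs(X-x)<1.0)&(Y>-8)&(Y<8); o=np.argsort(Y[m]); print(x,'z by y',[(round(y),round(float(np.nanmedian(Z[m&(abs(Y-y)<.6)])*1000),1),int(np.nanmedian(g[m&(abs(Y-y)<.6)]))) for y in np.arange(-6,7,1.) if (m&(abs(Y-y)<.6)).any()])
m=(abs(Y+25)<18)&(abs(Z-.024)<.004)&(X<40); print('plate tail x',np.percentile(X[m],.3).round(1),'roof front',np.percentile(X[(abs(Y+25)<30)&(abs(Z-.033)<.003)&(X>42)],.5).round(1))
c,R,t=cam('top'); P=cloud(c,R,t); Z=P[...,2]
for n,x,y,lo,hi in (('bottle cap',.588,-.151,.07,.1),('jar',.4508,.4054,.04,.08),('beaker',.417,-.245,.03,.1)):
    m=(np.hypot(P[...,0]-x,P[...,1]-y)<.045)&(Z>lo)&(Z<hi); q=P[m]*1000; print(n,len(q),((q.min(0)+q.max(0))/2)[:2].round(1),q[:,2].max().round(1))
E
```

```text
-86 z by y [(-6, 24.2, 227), (-5, 24.6, 226), (-4, 24.5, 226), (-3, 23.6, 226), (-2, 21.5, 184), (-1, 19.9, 174), (0, 20.3, 179), (1, 20.3, 181), (2, 20.1, 183), (3, 19.9, 182), (4, 20.2, 179), (5, 20.3, 179), (6, 19.8, 178)]
-60 z by y [(-6, 24.0, 170), (-5, 24.2, 170), (-4, 23.9, 170), (-3, 23.8, 169), (-2, 23.6, 150), (-1, 20.7, 145), (0, 20.2, 136), (1, 20.4, 133), (2, 20.2, 135), (3, 20.8, 134), (4, 20.7, 133), (5, 19.6, 133), (6, 20.0, 132)]
-30 z by y [(-6, 23.6, 171), (-5, 24.0, 171), (-4, 24.6, 171), (-3, 24.4, 170), (-2, 24.1, 154), (-1, 21.2, 120), (0, 20.7, 134), (1, 20.0, 133), (2, 19.8, 134), (3, 20.4, 134), (4, 20.4, 134), (5, 20.4, 134), (6, 20.0, 132)]
0 z by y [(-6, 24.5, 172), (-5, 24.9, 173), (-4, 24.4, 173), (-3, 23.8, 174), (-2, 24.3, 171), (-1, 20.2, 111), (0, 19.9, 133), (1, 19.8, 133), (2, 19.4, 133), (3, 21.2, 134), (4, 20.4, 134), (5, 20.1, 134), (6, 20.4, 133)]
25 z by y [(-6, 24.4, 229), (-5, 24.4, 228), (-4, 24.3, 228), (-3, 24.3, 228), (-2, 23.8, 227), (-1, 23.2, 212), (0, 19.6, 177), (1, 20.3, 178), (2, 19.5, 179), (3, 21.2, 179), (4, 19.5, 180), (5, 19.9, 181), (6, 20.7, 179)]
plate tail x -87.9 roof front 50.8
bottle cap 79 [ 588.  -151.2] 90.1
jar 336 [450.8 405.4] 67.2
beaker 271 [ 417.1 -245. ] 76.2
```

```bash
python3 -c "
from workcell import env
print(env.close_job())"
```

```text
the job is handed in; nothing more can be done
None
```

The job is handed in, and no verdict came back. By my last camera measurements, the dropper bottle stands upright on the bench, the plate is home against its stop, the straightedge is flush along it with no gap seen, and the jar and beaker have not moved; I did not re-measure the other bystanders.

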